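# Lock the board clamp of the test jig

### The arm

A 7-joint arm with a two-finger parallel gripper is mounted at the origin on the work surface. World frame = base frame: x ahead of the robot, y to its left, z up, the work surface at z = 0. Lengths are in m, angles in rad, forces in N, time in s.
With the tool pointing down it reaches from about 0.425 to 0.825 m from the base axis. Payload 3.6 kg.
Tool frame: the origin (TCP) lies midway between the tips of the shut fingers; the grasp point (between the pads) lies 19 mm behind it; z points along the fingers, y is the line along which they close (so a half turn about z gives the same grasp; the last joint's range is limited). The gripper opens to 85 mm and grips with 20 to 120 N. Pads are 22 mm wide; open, the fingers measure 114 mm over their backs; the gripper's body (76 mm by 85 mm) begins 54 mm behind the grasp point. The pads swing forward as they close: fully open they stand 13 mm farther back than shut.
Start: joints at [1.085, 0.615, -0.013, 1.423, 0.008, 1.103, -0.04], TCP at [0.288, -0.583, 0.231] pointing down, gripper open.
Joint ranges: [-3.12, 3.12], [-0.3, 2.06], [-1.34, 1.32], [0.26, 2.42], [-1.36, 4.5], [0.01, 1.98], [-2.84, 2.84]. Speed limits (rad/s): [2.79, 2.79, 3.14, 3.14, 3.14, 3.14, 3.14].

### API

Orientations are given as a unit quaternion [w, x, y, z].
In Python, from station import ctrl gives the robot as it stands.
- The arm moves only by the tool apply_moves, never from a script. Its argument "motion" is a list of rows, each a list of 5 numbers: the closure in counts, from 0 (fully open) to 255 (shut), then the shift along the tool's x, y, z in mm, then the turn about the tool's z in rad. A call has 1 to 5 rows; each row shifts and turns the commanded pose from where the row before left it, along the tool's axes as they then stand; what a row does not reach is not made up. A row lasts 1/8 s, in which the tool goes at most 62.5 mm and 10.7 degrees, less where a joint would pass 70% of its speed; a pose out of reach is approached as far as the arm can. A call is refused whole if a number of a shift passes 62.5 or a number of a turn 0.188, either way. A call with a gripper value outside its range is refused whole. The fingers move at their own pace and stop on an object; "force" is the grip in N (left out, the last holds). Time passes only in rows, so rows that do not move let the fingers close. It gives the time, the measured TCP pose, the force, the opening and the grip force at its end, in the units of the state.
- ctrl.read_state(): the state, without advancing time (a new reading comes with each control period).
- ctrl.snapshot(name): name is "side" or "top"; returns the picture (420x560x3 uint8, red, green, blue); there is no depth.
- ctrl.camera_params(name): a dict with "fx", "fy", "cx", "cy" (pixels), "xyz" and "rotation" of the camera in the world. Camera axes: x right, y down, z forward; pixel columns grow to the right and rows downward; lengths in m; the calibration is good to about 2 mm. A picture is of the moment at which its call begins. camera_params takes no time and is no camera call.
- ctrl.hand_in(): hands the job in; it is judged then, once.
The state is a dict: "t": time; "joint_pos": joint angles; "qd": joint speeds; "tau": joint torques, N m; "position": TCP position; "tool_rot": TCP orientation; "ft_force": force on the tool from outside, world axes, zero at the start; "moment": the same for the moment, N m; "gripper_width": opening from 0.0 (shut) to 1.0 (fully open); "finger_force": force on a finger pad.
Only numpy, scipy, OpenCV 4.12 (cv2) and the standard library are available. Lean on these libraries where they do the work, as an engineer would, in place of code of your own. Each camera call takes 0.05 s, during which the arm holds its last target. There are 200 camera calls.

### The job

The circuit board lies in the test jig with its clamp still open. With your fingertips push the round steel knob along the jig's L-shaped slot as far as it goes, so that it drives the clamp closed over the board's edge, then push it round the corner and sideways to the end of the short leg, where it locks the clamp. Do not lift the knob out of its slot, and leave the other things on the bench where they are.

Things in the scene. Friction and masses are not known exactly. Their poses are not given: they have to be found in the camera images.
- jig: Board test jig, fixed, level: black base, aluminium deck on its near half (top 40 mm above bench), green circuit board on its far half (top 24.5 mm). Origin on the bench under the corner of the deck's L slot; x along the long leg towards the board, y along the short leg, z up. Base x -125 to 185, y -85 to 105 mm; deck x -120 to 35, y -80 to 100 mm, flat, nothing fixed on it.
- slot_corner (a point): Corner of the L slot, where its centre lines cross: jig x 0, y 0, on the deck's top (40 mm). The slot is cut through the deck, 16 mm wide (2 mm play each side of the pin). In the long leg (y 0) the pin's centre can go from x -82 to +2 mm. The short leg (x 0) opens only at the long one's far end.
- slot_end (a point): Where the knob's axis belongs at the end of the short leg: jig x 0, y 50 mm, on the deck's top. The pin's centre can go from y -2 to +52 mm.
- knob: Loose dark steel knob: upright puck 50 mm across, 24 mm tall, lying on the deck, 0.3 to 0.46 kg; a 12 mm pin under it hangs 24 mm into the slot. Origin on its axis at the puck's underside (40 mm above bench), z up. Starts in the long leg 45 to 80 mm short of the corner. Slides at about 2 to 5 N, stays where left, stops hard at the slot's ends. Pushed at the puck's side it does not tip.
- clamp (a joint): Clamp travel in m along jig x: 0 open, 0.038 closed over the board's edge (stop 0.039). A steel jaw with rubber lip between deck and board, on a slide under the deck. The pin meets its push bar on the way (36 mm short of the corner if the clamp is at 0) and drives it to the end of the long leg, about 1 N more. It stays where left.
- standoff: Bystander: loose brass spacer, 16 mm across, 30 mm tall, standing on the deck's near left part. Origin under its centre.
- bottle: Bystander: white bottle, 40 mm across, 100 mm tall, standing on the bench to the left of the jig. Origin under its centre.
- spool: Bystander: grey solder spool, 60 mm across, 44 mm tall, standing on the bench to the right of the jig. Origin under its centre.
- multimeter: Bystander: orange multimeter, 190 x 90 x 47 mm, lying far to the left. Origin under its centre.
- mug: Bystander: white mug, 80 mm across, 95 mm tall, far to the right. Origin under its centre.
- screwdriver: Bystander: screwdriver lying on the bench at the near right. Origin about its middle.
- spanner: Bystander: spanner lying on the bench at the near left. Origin about its middle.
Things that resemble listed ones, but are neither listed nor needed, are in the scene too. What is shaped like the knob but yellow is not meant.

How it is judged:
By the outcome, as a careful person would: the job done as asked, in the order asked, and still so for the second after the job is handed in, with the robot touching nothing.
It also fails if it takes over 48 s, if anything falls off the work surface, if the arm or the gripper's body presses on something with over 40 N, if the wrist force passes 120 N, or if a joint passes its speed limit or range.

## Working session

There is one attempt and no reset: what is moved stays moved. The work goes in short steps, Python scripts to look and compute and a tool call to move; the robot and the scene stay as the last step left them, time stands still between calls to the robot, and variables do not carry over. Pictures are saved under pics/ and viewed, at most 10 in all, crops included, and the job is handed in when it is done.

Besides the shell and the picture viewer there is one more tool, called after "Request:" in YAML: its name, and indented under it one key for each argument. apply_moves: Moves the arm, as the interface text tells. Its arguments: {"type":"object","properties":{"motion":{"type":"array","items":{"type":"array","items":{"type":"number"}}},"force":{"type":"number"}},"required":["motion"]}

```bash
mkdir -p pics && python3 - <<'E'
from station import ctrl
import cv2
for n in("top","side"):
    cv2.imwrite(f"pics/{n}0.png",ctrl.snapshot(n)[:,:,::-1]); print(n,ctrl.camera_params(n))
print(ctrl.read_state())
E
```

```text
top {'fx': 431.6282955487192, 'fy': 431.6282955487192, 'cx': 273.291471479137, 'cy': 217.10097557401792, 'xyz': array([ 3.20429725e-01, -9.88413008e-05,  1.44809082e+00]), 'rotation': array([-0.04488866,  0.70760828, -0.70330182,  0.05140116])}
side {'fx': 446.24089408734096, 'fy': 446.24089408734096, 'cx': 271.33502173680023, 'cy': 205.52669129223204, 'xyz': array([0.29759338, 0.80141717, 0.77813101]), 'rotation': array([ 0.05555018, -0.12087003,  0.89806247, -0.41927129])}
{'t': 0.1, 'joint_pos': array([ 1.08548146,  0.61580671, -0.01260943,  1.42472968,  0.00809392,
        1.1033915 , -0.04038528]), 'qd': array([ 1.23204813e-03, -8.51885761e-04,  2.77794653e-03, -2.21568394e-03,
        1.00308723e-04, -1.09791351e-03,  1.79715871e-05]), 'tau': array([ 1.09312939e-03, -4.70382071e+01,  2.59988168e-01, -1.71570343e+01,
        1.00343605e-02,  5.89992735e-03, -1.90085950e-05]), 'position': array([ 0.28758403, -0.58216287,  0.23026722]), 'tool_rot': array([-1.10959526e-03,  9.73792538e-01,  2.27435236e-01, -2.72700538e-04]), 'ft_force': array([ 0.92951795, -0.41641506, -0.04885176]), 'moment': array([0.01179519, 0.00174321, 0.00326795]), 'finger_force': 0.0, 'gripper_width': 1.004669142232206}
```

View pics/top0.png

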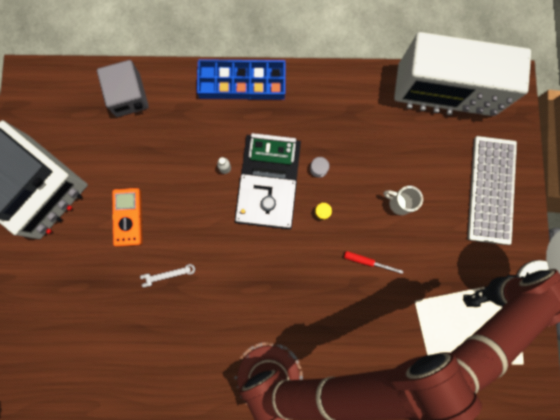

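View pics/side0.png

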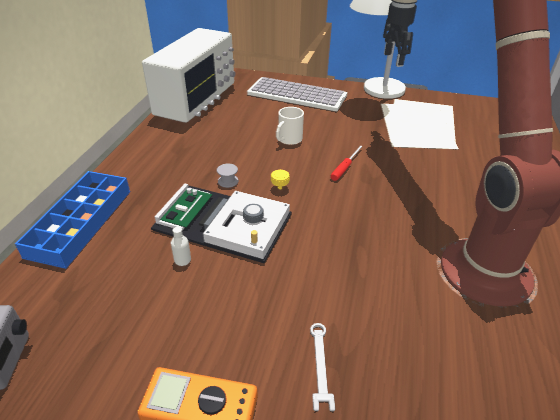

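The top view shows the jig at about (268,180). The dark knob is on the deck at (268,203), with the slot above it and its short leg running left. The yellow look-alike is at (323,211), off the jig. The spool is at (320,167), the bottle at (224,166) and the standoff at about (242,211). I'll confirm in an enlarged crop.

```bash
python3 - <<'E'
import cv2
a=cv2.imread("pics/top0.png")[125:235,200:345]
cv2.imwrite("pics/crop_top.png",cv2.resize(a,None,fx=5.4,fy=5.4,interpolation=cv2.INTER_CUBIC))
b=cv2.imread("pics/side0.png")[155:275,145:300]
cv2.imwrite("pics/crop_side.png",cv2.resize(b,None,fx=5,fy=5,interpolation=cv2.INTER_CUBIC))
E
```

```text
(no output)
```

View pics/crop_top.png

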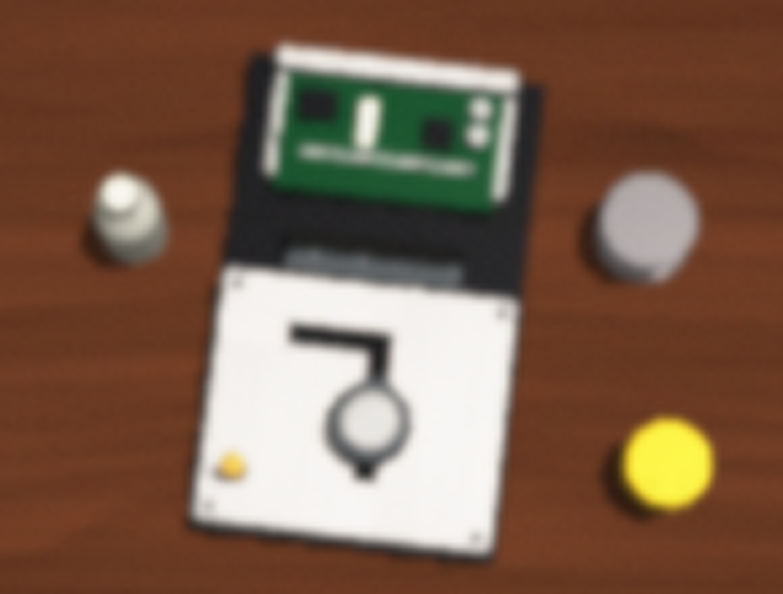

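View pics/crop_side.png

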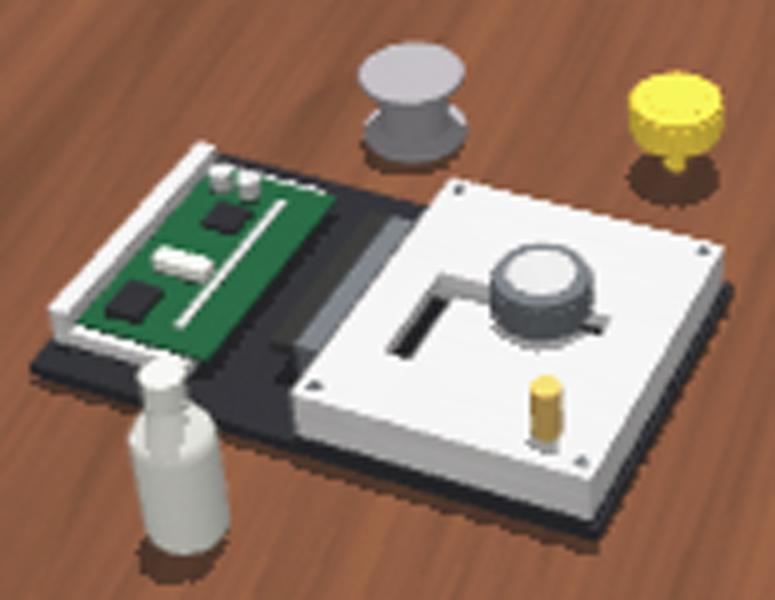

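Candidates: the grey steel puck at top pixel (268,203), in the jig's slot, and the yellow one at (324,211), off the jig. The grey one is the knob, since it sits over the slot with the near end of the slot showing below it. The short leg runs left (+y). Next I fit the jig pose from both crops.

```bash
cat >h.py <<'E'
import numpy as np
from station import ctrl
from scipy.spatial.transform import Rotation as R
from scipy.optimize import least_squares
def rot(q): return R.from_quat([q[1],q[2],q[3],q[0]])
def ray(n,uv,z):
    c=ctrl.camera_params(n); uv=np.atleast_2d(uv)
    d=rot(c["rotation"]).apply(np.c_[(uv[:,0]-c["cx"])/c["fx"],(uv[:,1]-c["cy"])/c["fy"],np.ones(len(uv))])
    return (c["xyz"]+d*((z-c["xyz"][2])/d[:,2])[:,None])[:,:2]
top=lambda p:np.array(p)/5.4+[200,125]-.4
side=lambda p:np.array(p)/5+[145,155]-.4
E
python3 - <<'E'
from h import *
J=np.array([[35,100],[35,-80],[8,-8],[35,-80],[-120,-80],[35,100],[-120,100],[8,-8]])/1e3
W=np.r_[ray("top",top([[225,268],[519,297],[391,335]]),.04),ray("side",side([[450,180],[725,247],[298,397],[588,478],[440,273]]),.04)]
def f(p): 
    c,s=np.cos(p[2]),np.sin(p[2]); return J@np.array([[c,s],[-s,c]])+p[:2]-W
r=least_squares(lambda p:f(p).ravel(),[.5,0,0],loss="soft_l1",f_scale=.003); p=r.x
print("jig",p,np.degrees(p[2])); print((f(p)*1e3).round(1))
M=R.from_euler("z",-p[2]).as_matrix()[:2,:2]
for l,w in [("knob top",ray("top",top([368,420]),.064)),("knob side",ray("side",side([541,270]),.064)),("standoff",ray("side",side([546,382]),.07)),("slot end",ray("top",top([290,333]),.04)),("yellow",ray("top",top([668,463]),.04))]:
    print(l,w[0].round(4),(M@(w[0]-p[:2])*1e3).round(1))
E
```

```text
jig [ 6.12558904e-01 -1.32269649e-04 -1.01940611e-01] -5.840766784662845
[[ 0.4  0.7]
 [-1.   3.4]
 [ 3.9 -1.2]
 [-0.9 -0.7]
 [ 0.2 -0.4]
 [ 1.9 -0.5]
 [-3.5  0.3]
 [-0.4 -0.6]]
knob top [0.5585 0.0059] [-54.4   0.5]
knob side [0.5623 0.0026] [-50.3  -2.4]
standoff [0.5343 0.0852] [-86.6  76.9]
slot end [0.6166 0.0544] [-1.6 54.7]
yellow [ 0.5372 -0.1777] [ -56.9 -184.3]
```

Request:
apply_moves:
  motion:
    - [255,0,0,0,0.187]
    - [255,0,0,0,0.187]
    - [255,0,0,0,0.187]
    - [255,14,-55,0,0]
    - [255,14,-55,0,0]

```text
t: 0.72
position: [0.3271, -0.4747, 0.2304]
tool_rot: [-0.001, 0.999, -0.052, -0.0]
ft_force: [1.3, 1.1, -0.2]
gripper_width: 0.003
finger_force: 0.0
```

Request:
apply_moves:
  motion:
    - [255,14,-55,0,0]
    - [255,14,-55,0,0]
    - [255,14,-55,0,0]
    - [255,14,-55,0,0]
    - [255,14,-55,0,0]

```text
t: 1.35
position: [0.4249, -0.2078, 0.2312]
tool_rot: [-0.0, 0.999, -0.051, -0.0]
ft_force: [0.3, -0.8, 0.8]
gripper_width: -0.001
finger_force: 0.0
```

Request:
apply_moves:
  motion:
    - [255,14,-55,0,0]
    - [255,14,-55,0,0]
    - [255,14,-55,0,0]
    - [255,0,0,0,0]
    - [255,0,0,0,0]

```text
t: 1.98
position: [0.4827, -0.0504, 0.231]
tool_rot: [0.0, 0.999, -0.051, -0.001]
ft_force: [0.1, -0.1, 0.9]
gripper_width: 0.001
finger_force: 0.0
```

```bash
cat >>h.py <<'E'
P0=np.array([.6125589,-.00013]);YAW=-.10194
def jig(s=None):
    s=s or ctrl.read_state(); M=R.from_euler("z",-YAW).as_matrix()
    x=rot(s["tool_rot"]).as_matrix()[:,0]
    print("t",s["t"],"jig mm",((M[:2,:2]@(s["position"][:2]-P0))*1e3).round(1),"z",(s["position"][2]*1e3).round(1),"yaw err",round(np.arctan2(x[1],x[0])-YAW,3),"F jig",(M@s["ft_force"]).round(1),"w",round(s["gripper_width"],3))
E
python3 -c "
from h import *
jig()"
```

```text
t 1.975 jig mm [-124.1  -63.2] z 231.0 yaw err -0.0 F jig [ 0.1 -0.1  0.9] w 0.001
```

Request:
apply_moves:
  motion:
    - [255,9,-32,30,0]
    - [255,9,-31,30,0]
    - [255,0,0,40,0]
    - [255,0,0,40,0]
    - [255,0,0,0,0]

```text
t: 2.6
position: [0.5049, 0.0087, 0.089]
tool_rot: [0.001, 0.999, -0.053, -0.004]
ft_force: [-0.3, -0.0, 0.8]
gripper_width: -0.003
finger_force: 0.0
```

```bash
python3 - <<'E'
from h import *
import cv2
a=ctrl.snapshot("side")[100:280,130:330,::-1]; b=ctrl.snapshot("top")[120:240,190:350,::-1]
jig()
cv2.imwrite("pics/near.png",np.hstack([cv2.resize(a,(400,360),interpolation=cv2.INTER_CUBIC),cv2.resize(b,(400,360),interpolation=cv2.INTER_CUBIC)]))
E
```

```text
t 2.7 jig mm [-105.    -1.2] z 92.1 yaw err -0.003 F jig [ 1.3  0.2 -0.2] w 0.002
```

View pics/near.png

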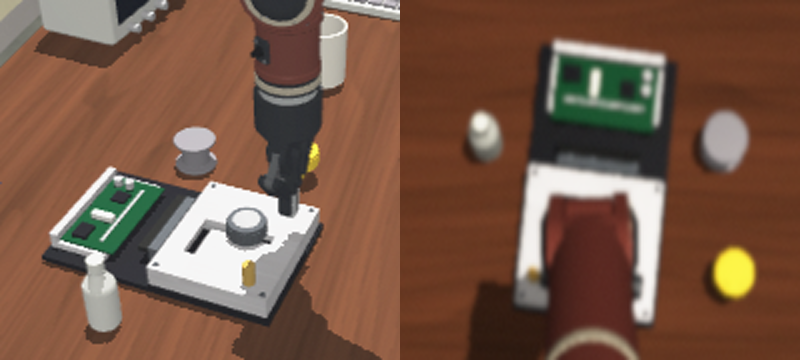

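Left half of the picture: the shut fingertips at (287,210) hang behind the knob at (246,225), clear of it and of the standoff at (249,272). I'll descend to 49 mm.

Request:
apply_moves:
  motion:
    - [255,0,-1,20,0]
    - [255,0,0,15,0]
    - [255,0,0,8,0]
    - [255,0,0,0,0]
    - [255,5,0,0,0]

```text
t: 3.32
position: [0.5129, 0.0114, 0.0488]
tool_rot: [-0.0, 0.999, -0.051, 0.0]
ft_force: [0.2, -0.2, 0.3]
gripper_width: -0.001
finger_force: 0.0
```

Request:
apply_moves:
  motion:
    - [255,5,0,0,0]
    - [255,5,0,0,0]
    - [255,5,0,0,0]
    - [255,5,0,0,0]
    - [255,5,0,0,0]

```text
t: 3.95
position: [0.5345, 0.0091, 0.048]
tool_rot: [0.0, 0.999, -0.051, -0.004]
ft_force: [-5.8, 0.5, 3.9]
gripper_width: -0.003
finger_force: 2.6
```

```bash
python3 -c "
from h import *
jig()"
```

```text
t 3.95 jig mm [-78.6   1.2] z 48.0 yaw err -0.0 F jig [-5.8 -0.1  3.9] w -0.003
```

Request:
apply_moves:
  motion:
    - [255,6,0,0,0]
    - [255,6,0,0,0]
    - [255,6,0,0,0]
    - [255,6,0,0,0]
    - [255,6,0,0,0]

```text
t: 4.58
position: [0.5636, 0.0062, 0.0479]
tool_rot: [-0.0, 0.999, -0.051, -0.004]
ft_force: [-6.3, 1.4, 5.0]
gripper_width: 0.004
finger_force: 3.4
```

Request:
apply_moves:
  motion:
    - [255,3,0,0,0]
    - [255,3,0,0,0]
    - [255,3,0,0,0]
    - [255,2,0,0,0]

```text
t: 5.08
position: [0.5751, 0.0053, 0.0479]
tool_rot: [-0.0, 0.999, -0.051, -0.004]
ft_force: [-6.4, 1.1, 5.1]
gripper_width: -0.001
finger_force: 3.2
```

```bash
python3 -c "
from h import *
jig()"
```

```text
t 5.075 jig mm [-37.9   1.6] z 47.9 yaw err 0.0 F jig [-6.5  0.5  5.1] w -0.001
```

Request:
apply_moves:
  motion:
    - [255,2,0,0,0]
    - [255,1,0,0,0]
    - [255,1,0,0,0]

```text
t: 5.45
position: [0.5788, 0.005, 0.0479]
tool_rot: [-0.0, 0.999, -0.051, -0.004]
ft_force: [-6.5, 0.9, 6.2]
gripper_width: 0.003
finger_force: 3.3
```

Request:
apply_moves:
  motion:
    - [255,1,0,0,0]
    - [255,1,0,0,0]

```text
t: 5.7
position: [0.579, 0.0049, 0.0479]
tool_rot: [-0.0, 0.999, -0.051, -0.006]
ft_force: [-9.4, 1.7, 9.3]
gripper_width: -0.002
finger_force: 5.2
```

Request:
apply_moves:
  motion:
    - [255,1,0,0,0]
    - [255,1,0,0,0]

```text
t: 5.95
position: [0.579, 0.0049, 0.0477]
tool_rot: [-0.0, 0.999, -0.051, -0.008]
ft_force: [-13.0, 2.2, 11.2]
gripper_width: 0.003
finger_force: 6.6
```

The knob has hit the hard stop at the predicted place: force is rising with no motion. I'll back off and go round to its -y side.

Request:
apply_moves:
  motion:
    - [255,-12,0,0,0]
    - [255,-12,0,0,0]
    - [255,0,30,0,0]
    - [255,0,30,0,0]
    - [255,0,0,0,0]

```text
t: 6.58
position: [0.5561, -0.0574, 0.0485]
tool_rot: [0.001, 0.999, -0.054, 0.001]
ft_force: [0.3, -0.2, -1.0]
gripper_width: 0.004
finger_force: 0.0
```

```bash
python3 - <<'E'
from h import *
import cv2
a=ctrl.snapshot("side")[140:280,130:310,::-1]
jig()
cv2.imwrite("pics/mid.png",cv2.resize(a,None,fx=4,fy=4,interpolation=cv2.INTER_CUBIC))
E
```

```text
t 6.625 jig mm [-50.3 -60.1] z 48.4 yaw err -0.003 F jig [-0.3  0.4 -0.4] w -0.001
```

View pics/mid.png

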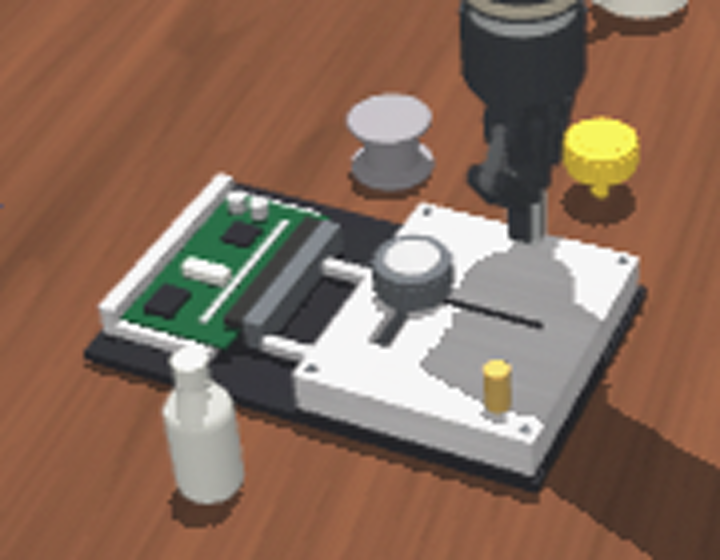

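The clamp jaw now lies over the board's edge at (290,275), and the knob is at the slot corner at (412,272). The fingers are clear on its right, so I'll line up and push along the short leg.

Request:
apply_moves:
  motion:
    - [255,26,0,0,0]
    - [255,25,0,0,0]
    - [255,0,0,0,0]
    - [255,0,-6,0,0]
    - [255,0,-6,0,0]

```text
t: 7.25
position: [0.6071, -0.0453, 0.0482]
tool_rot: [-0.0, 0.999, -0.051, -0.001]
ft_force: [0.1, -0.1, -1.4]
gripper_width: -0.001
finger_force: 0.0
```

Request:
apply_moves:
  motion:
    - [255,0,-5,0,0]
    - [255,0,-5,0,0]
    - [255,0,-5,0,0]
    - [255,0,-5,0,0]

```text
t: 7.75
position: [0.6102, -0.0276, 0.0484]
tool_rot: [0.001, 0.999, -0.052, 0.0]
ft_force: [-0.7, -3.8, 0.3]
gripper_width: -0.001
finger_force: 1.6
```

```bash
python3 -c "
from h import *
jig()"
```

```text
t 7.75 jig mm [  0.4 -27.6] z 48.4 yaw err -0.001 F jig [-0.3 -3.9  0.3] w -0.001
```

Request:
apply_moves:
  motion:
    - [255,0,-6,0,0]
    - [255,0,-6,0,0]
    - [255,0,-6,0,0]
    - [255,0,-6,0,0]
    - [255,0,-6,0,0]

```text
t: 8.38
position: [0.6134, 0.0035, 0.0484]
tool_rot: [-0.0, 0.999, -0.051, 0.0]
ft_force: [-0.3, -3.7, 0.9]
gripper_width: -0.002
finger_force: 1.5
```

Request:
apply_moves:
  motion:
    - [255,0,-3,0,0]
    - [255,0,-3,0,0]
    - [255,0,-2,0,0]
    - [255,0,-2,0,0]

```text
t: 8.88
position: [0.6142, 0.0117, 0.0484]
tool_rot: [0.001, 0.999, -0.051, -0.0]
ft_force: [-1.5, -6.6, 2.6]
gripper_width: 0.005
finger_force: 3.2
```

```bash
python3 -c "
from h import *
jig()"
```

```text
t 8.875 jig mm [ 0.4 12. ] z 48.4 yaw err -0.001 F jig [-0.9 -6.7  2.6] w 0.005
```

Request:
apply_moves:
  motion:
    - [255,0,-1,0,0]
    - [255,0,-1,0,0]
    - [255,0,-1,0,0]

```text
t: 9.25
position: [0.6142, 0.0119, 0.0485]
tool_rot: [0.003, 0.999, -0.052, -0.0]
ft_force: [-1.5, -8.6, 2.5]
gripper_width: -0.001
finger_force: 4.4
```

Request:
apply_moves:
  motion:
    - [255,0,20,0,0]
    - [255,0,25,0,0]
    - [255,0,0,-40,0]
    - [255,-15,20,-50,0]
    - [255,-15,50,-50,0]

```text
t: 9.88
position: [0.5764, -0.0853, 0.1831]
tool_rot: [-0.002, 0.999, -0.048, 0.001]
ft_force: [0.7, -0.6, 0.3]
gripper_width: -0.002
finger_force: 0.0
```

```bash
python3 - <<'E'
from h import *
import cv2
a=ctrl.snapshot("side")[140:280,130:310,::-1]
jig()
cv2.imwrite("pics/end.png",cv2.resize(a,None,fx=4,fy=4,interpolation=cv2.INTER_CUBIC))
E
```

```text
t 9.925 jig mm [ -26.3 -100.2] z 189.2 yaw err -0.007 F jig [ 0.4 -6.   3.7] w -0.002
```

View pics/end.png

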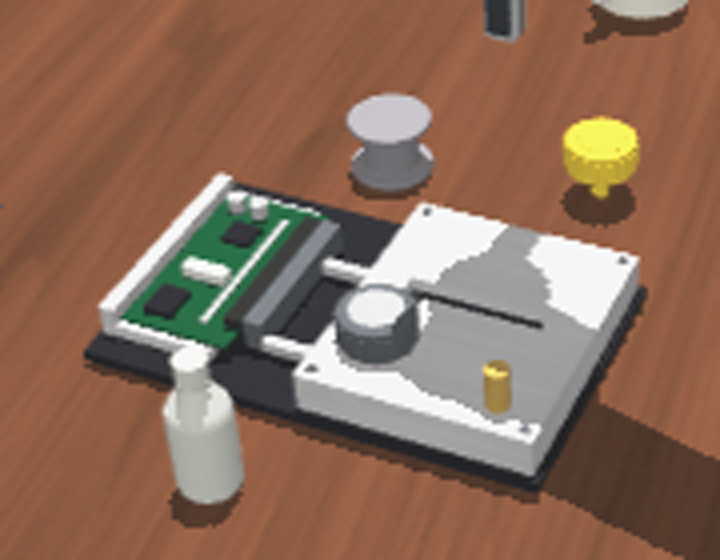

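The knob's top is at (377,308), at the end of the short leg. The clamp is still closed and the bystanders look unmoved. I'll check the knob position numerically before handing in.

```bash
python3 - <<'E'
from h import *
w=ray("side",[377/4+130-.4,308/4+140-.4],.064)[0]
q=R.from_euler("z",-YAW).as_matrix()[:2,:2]@(w-P0)*1e3
print(q.round(1))
if abs(q[0])<7 and abs(q[1]-50)<6: print(ctrl.hand_in())
E
```

```text
[ 3.3 50.5]
the job is handed in; nothing more can be done
None
```

The job is handed in: the knob sits at the end of the short leg, measured at jig (3, 50) mm, the clamp is closed over the board's edge, and the bystanders in view look unmoved; the moves took about 10 s.

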